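# Rule the start line on a coated plate

## Robot

A 6-joint arm with a two-finger parallel gripper is mounted at the origin on a cart in front of the work surface, level with it; the furniture and walls round the work are solid. World frame = base frame: x ahead of the robot, y to its left, z up, the work surface at z = 0. Lengths are in mm, angles in rad, forces in N, time in s.
With the tool pointing down it reaches from about 350 to 775 mm from the base axis. Payload 7.3 kg.
Tool frame: the origin (TCP) lies on the centre line of the jaws, within the pads' length; the fingertips stand 17 mm ahead of it and the grasp point (between the pads) lies 2 mm behind it; z points along the fingers, y is the line along which they close (so a half turn about z gives the same grasp; the last joint's range is limited). The gripper opens to 92 mm and grips with 3 to 60 N. Pads are 19 mm wide; open, the fingers measure 130 mm over their backs; the gripper's body (75 mm by 190 mm) begins 47 mm behind the grasp point.
Start: joints at [-1.435, 0.342, 1.524, -0, 1.275, -0.146], TCP at [146.017, -504.304, 243.741] pointing down, gripper open.
Joint ranges: [-2.53, 2.53], [-0.77, 2.02], [0.04, 2.7], [-1, 4.14], [0.28, 2.66], [-3.11, 3.11]. Speed limits (rad/s): [2.57, 2.57, 3.14, 3.14, 3.14, 3.14].

## Interface

Orientations are given as [roll, pitch, yaw] about the fixed x, y, z axes, in that order (R = Rz(yaw) Ry(pitch) Rx(roll)).
In Python, from plant import bot gives the robot as it stands. The module is installed in compiled form; this text tells all that it offers.
- The arm moves only by the shell command python3 -m pendant 'ROWS'. ROWS is JSON, a list of rows, each a list of 3 entries, a list of its own where there are three numbers: the shift along the world's x, y, z as a fraction of full scale, then the turn, a rotation vector about the world's x, y, z as a fraction of full scale, then the opening, from -1 (shut) to 1 (fully open), so that 0 is half open. In form: [[[tx, ty, tz], [rx, ry, rz], claw], ...]. A call has exactly 10 rows; each row shifts and turns the commanded pose from where the row before left it; what a row does not reach is not made up. Full scale, the value 1, is 30 mm for a shift and 0.12 rad for a turn. A row lasts 1/12 s, in which the tool goes at most 41.7 mm and 7.16 degrees, less where a joint would pass 70% of its speed; a pose out of reach is approached as far as the arm can. A call with a number of a shift or a turn outside -1 to 1 is refused whole. A call with a gripper value outside its range is refused whole. The fingers move at their own pace and stop on an object; the grip force is fixed at half the most. Time passes only in rows, so rows that do not move let the fingers close, or fill a call up. It gives the time, the measured TCP pose, the force, the opening and the grip force at its end, in the units of the state.
- bot.get_obs(): the state, without advancing time (a new reading comes with each control period).
- bot.capture(name): name is "scene" or "top" or "wrist"; returns the picture (420x560x3 uint8, blue, green, red); there is no depth.
- bot.camera_params(name): a dict with "fovy" (degrees; the focal length in pixels is half the picture's height over the tangent of half this angle, whatever the lens; pixels are square), "cx", "cy" (the principal point, pixels), "distortion" ([k1, k2, p1, p2, k3] as OpenCV has them; the pictures are not rectified), "camera_from_world" (4x4, takes a point from world to camera coordinates). Camera axes: x right, y down, z forward; pixel columns grow to the right and rows downward; lengths in mm; the calibration is good to about 2 mm. A picture is of the moment at which its call begins: read the wrist's pose just before it. camera_params takes no time and is no camera call; for the wrist camera it gives the pose at the moment of the call.
- bot.close_job(): hands the job in; it is judged then, once.
The state is a dict: "time": time; "joint_positions": joint angles; "dq": joint speeds; "tau": joint torques, N m; "tool_pos": TCP position; "tcp_rot": TCP orientation; "contact_force": force on the tool from outside, world axes, zero at the start; "moment": the same for the moment, N m; "grip_width": finger opening in mm; "finger_force": force on a finger pad.
Only numpy, scipy, OpenCV 4.12 (cv2) and the standard library are available. Lean on these libraries where they do the work, as an engineer would, in place of code of your own. Each camera call takes 0.05 s, during which the arm holds its last target. There are 200 camera calls.

## Task

Rule the start line on the coated plate: lay the steel ruler on the plate with its long edge flush against the board's raised ledge, centred across the plate, let go of it, and take the drafting pencil from its stand. Along the ruler's far edge draw one slow, unbroken line (about 3 cm a second) from just inside the plate's left edge to just inside its right edge, with the lead close beside the ruler and its spring pressed partly in, never fully in; touch the plate down only at the left end and lift off only at the right end. Then put the pencil back upright in its stand, leave the ruler flush against the ledge, and leave the bottles and the cup where they stand.

Things in the scene. Friction and masses are not known exactly. Their poses are not given: they have to be found in the camera images.
- plate_board: Grey board, 180 x 200 mm, fixed, under a white coated plate. Origin: centre of its underside, on the bench; x points away from the robot (turned up to 20 degrees), y left, z up. Plate: x -72 to 48 mm, y -80 to 80 mm, top face z = 14 mm; board beside it z = 11 mm; two small clips on the plate's far edge reach z = 18 mm.
- ledge_mid (a point): Middle of the board's ledge, an aluminium bar along the plate's near edge: this point is on its face towards the plate, at the plate's top face (board x = -72, y = 0, z = 14 mm). The bar is 200 mm long along board y, 12 mm wide, and rises 4 mm above the plate. With the ruler flush, the ruler's centre line is 14 mm and its far edge 28 mm from this face.
- line_start (a point): Left end of the line to draw, on the plate's top face (board x = -39.5, y = 70, z = 14 mm): where the lead's tip goes, its axis 4.5 mm from the flush ruler's far edge.
- line_end (a point): Right end of the line to draw, on the plate's top face (board x = -39.5, y = -70, z = 14 mm).
- ruler: Loose steel safety ruler, 0.25 to 0.4 kg, same both ways round: 230 mm long along its y, 28 mm wide along x, 5 mm thick, with a finger rib along its middle, 10 mm wide, 190 mm long, top 19 mm above the underside: grip across it. Origin: centre of its underside, z up. It starts flat on the bench left or right of the board, roughly pointing away from the robot.
- ruler_end_a (a point): Middle of one short end of the ruler, on its underside (115 mm from its centre along +y of the ruler).
- ruler_end_b (a point): The same at the ruler's other short end (along -y of the ruler).
- pencil_stand: Fixed pencil stand, on the other side of the board than the ruler: round foot of radius 38 mm, 11 mm high, and an upright post of radius 14 mm, flat top at z = 72 mm, with a bore of radius 7 mm. Origin: centre of its underside, z up. The pencil hangs in it upright by its flange, the lead's tip 10 mm above the bench.
- pencil: Loose drafting pencil, 132 mm long, 0.04 kg, upright, tip down. Origin: tip of the sprung-out lead; z up along the pencil. Lead sleeve of radius 1.5 mm to z = 13 mm, cone to radius 5.5 mm at 32 mm, barrel to 60 mm, flange of radius 10 mm with underside at 62 mm and top at 69 mm, round black grip of radius 6 mm from 69 to 122 mm (hold it there), cap of radius 4 mm to 132 mm.
- lead_tip (a point): The tip of the pencil's lead.
- pencil_lead (a joint): How far the pencil's lead sleeve is sprung in, m: 0 fully out, 0.006 fully in. It starts to give at 0.5 N and takes 1.25 N at 0.003, 2 N at 0.006. Drawing means keeping it between about 0.001 and 0.005; 0.003 is best.
- bottle_a: Culture bottle, radius 17 mm, 117 mm high, loose, close beside the pencil stand. Origin: centre of its underside.
- bottle_b: Second culture bottle, the same size, loose, on roughly the opposite side of the pencil stand. Origin: centre of its underside.
- bottle_c: Third culture bottle, the same size, loose, beside the far part of the ruler. Origin: centre of its underside.
- cup: Lidded specimen cup, radius 33 mm, 67 mm high, loose, beyond the board to the left, near the ruler or the pencil stand. Origin: centre of its underside.

How it is judged (in metres and radians):
On the way, in this order (a step that is already met when the one before it is completed fails the run):
1. the ruler lies on the plate, both its ends flush against the ledge (gap under 3 mm), and is released (x of ruler_end_a in the frame of plate_board between -0.06 and -0.055 m and x of ruler_end_b in the frame of plate_board between -0.06 and -0.055 m and y of ruler in the frame of plate_board between -0.025 and 0.025 m and z of ruler in the frame of plate_board below 0.016 m and angle between ruler's own z axis and vertical below 0.03 rad and contact force between the fingers and ruler below 0.1 N), for 0.2 s.
2. the lead is pressed on the plate beside the ruler, within 22 mm of the plate's left edge (value of joint pencil_lead above 0.0006 m and z of lead_tip in the frame of plate_board between 0.009 and 0.02 m and x of lead_tip in the frame of plate_board between -0.072 and 0.048 m and y of lead_tip in the frame of plate_board between -0.08 and 0.08 m and x of lead_tip in the frame of plate_board between -0.046 and -0.0345 m and y of lead_tip in the frame of plate_board above 0.058 m), for 0.1 s.
3. the lead, still pressed, passes the middle of the plate (value of joint pencil_lead above 0.0006 m and z of lead_tip in the frame of plate_board between 0.009 and 0.02 m and x of lead_tip in the frame of plate_board between -0.072 and 0.048 m and y of lead_tip in the frame of plate_board between -0.08 and 0.08 m and x of lead_tip in the frame of plate_board between -0.046 and -0.0345 m and y of lead_tip in the frame of plate_board between -0.01 and 0.01 m), for 0.1 s.
4. the lead, still pressed, comes within 22 mm of the plate's right edge (value of joint pencil_lead above 0.0006 m and z of lead_tip in the frame of plate_board between 0.009 and 0.02 m and x of lead_tip in the frame of plate_board between -0.072 and 0.048 m and y of lead_tip in the frame of plate_board between -0.08 and 0.08 m and x of lead_tip in the frame of plate_board between -0.046 and -0.0345 m and y of lead_tip in the frame of plate_board below -0.058 m), for 0.1 s.
At the end, for the whole second after the job is handed in: The ruler lies flat on the plate, both ends within 3 mm of touching the ledge and its middle within 25 mm of the plate's middle; the pencil hangs upright in its stand (within 5 mm of its axis, 0.06 rad, seated to 3 mm); both are released and at rest (all of step 1 and contact force between the fingers and pencil below 0.1 N and linear speed of each of ruler, pencil below 0.01 m/s and horizontal distance between pencil and pencil_stand below 0.005 m and angle between pencil's own z axis and vertical below 0.06 rad and z of pencil in the frame of pencil_stand between 0.007 and 0.013 m).
It fails at once if the lead is pressed fully in (more than 5.5 mm) (value of joint pencil_lead above 0.0055 m).
It fails at once if a stray mark: the lead is pressed on the plate with its axis beyond 2 mm under or 9.5 mm outside the place of the flush ruler's far edge, or while the ruler is not flush (value of joint pencil_lead above 0.0006 m and z of lead_tip in the frame of plate_board between 0.009 and 0.02 m and x of lead_tip in the frame of plate_board between -0.072 and 0.048 m and y of lead_tip in the frame of plate_board between -0.08 and 0.08 m and (x of lead_tip in the frame of plate_board below -0.046 m or x of lead_tip in the frame of plate_board above -0.0345 m or not (x of ruler_end_a in the frame of plate_board between -0.06 and -0.055 m and x of ruler_end_b in the frame of plate_board between -0.06 and -0.055 m and y of ruler in the frame of plate_board between -0.025 and 0.025 m and z of ruler in the frame of plate_board below 0.016 m and angle between ruler's own z axis and vertical below 0.03 rad))).
It fails at once if the pencil moves faster than 8 cm/s with its lead pressed on the plate, more than 25 mm inside the plate's left and right edges (value of joint pencil_lead above 0.0006 m and z of lead_tip in the frame of plate_board between 0.009 and 0.02 m and x of lead_tip in the frame of plate_board between -0.072 and 0.048 m and y of lead_tip in the frame of plate_board between -0.08 and 0.08 m and y of lead_tip in the frame of plate_board between -0.055 and 0.055 m and linear speed of pencil above 0.08 m/s).
It fails at once if the line is broken: over the line, more than 25 mm inside the plate's left and right edges, the tip is less than 6 mm above the plate without being pressed (value of joint pencil_lead below 0.0003 m and z of lead_tip in the frame of plate_board between 0.009 and 0.02 m and x of lead_tip in the frame of plate_board between -0.048 and -0.033 m and y of lead_tip in the frame of plate_board between -0.055 and 0.055 m).
It fails at once if a bottle or the cup is pushed more than 20 mm or tipped (distance of any of bottle_a, bottle_b, bottle_c, cup from where it was at the start of the episode above 0.02 m or angle between any of bottle_a, bottle_b, bottle_c, cup's own z axis and vertical above 0.3 rad).
It also fails if it takes over 72 s, if anything falls off the work surface, if the arm or the gripper's body presses on something with over 40 N, if the wrist force passes 120 N, or if a joint passes its speed limit or range.

## Working session

There is one attempt and no reset: what is moved stays moved. The work goes in short steps, Python scripts to look and compute and a shell command to move; the robot and the scene stay as the last step left them, time stands still between calls to the robot, and variables do not carry over. Pictures are saved under pics/ and viewed, at most 10 in all, crops included, and the job is handed in when it is done.

```bash
mkdir -p pics; python3 - <<'E'
from plant import bot
import cv2,numpy as np
for n in("scene","top"):
    im=bot.capture(n); cv2.imwrite(f"pics/{n}0.png",im)
    p=bot.camera_params(n); print(n,p['fovy'],p['cx'],p['cy'],p['distortion'],np.round(p['camera_from_world'],3).tolist())
o=bot.get_obs(); print(o)
E
```

```text
scene 44.988909464180225 272.72515806045834 215.8560639321936 [-0.17359196  0.          0.          0.          0.        ] [[-0.853, -0.521, 0.009, 426.24], [-0.382, 0.613, -0.692, 215.164], [0.355, -0.594, -0.722, 1357.977], [0.0, 0.0, 0.0, 1.0]]
top 47.840706573265 285.2570971736154 209.58133732700776 [0.01984762 0.         0.         0.         0.        ] [[-0.196, -0.98, 0.008, 146.089], [-0.937, 0.185, -0.296, 490.944], [0.288, -0.065, -0.955, 1630.232], [0.0, 0.0, 0.0, 1.0]]
{'time': 0.1, 'joint_positions': array([-1.43499425e+00,  3.42665346e-01,  1.52491659e+00,  1.76313128e-05,
        1.27540752e+00, -1.45977543e-01]), 'dq': array([-0.00035445, -0.00058997, -0.00175092, -0.00024122, -0.00023203,
        0.00094129]), 'tau': array([ 1.88858095e-03, -4.32006383e+01, -2.44693637e+01,  7.19745364e-02,
        5.25413977e-02, -4.34479239e-05]), 'tool_pos': array([ 145.97561459, -503.94446726,  243.10977409]), 'tcp_rot': array([-3.14021316e+00, -2.19859847e-04,  2.81774328e-01]), 'contact_force': array([ 0.00518325,  0.58108794, -0.09965548]), 'moment': array([ 0.03842749, -0.00252835, -0.00406737]), 'finger_force': 0.0, 'grip_width': 91.38758151702214}
```

View pics/top0.png

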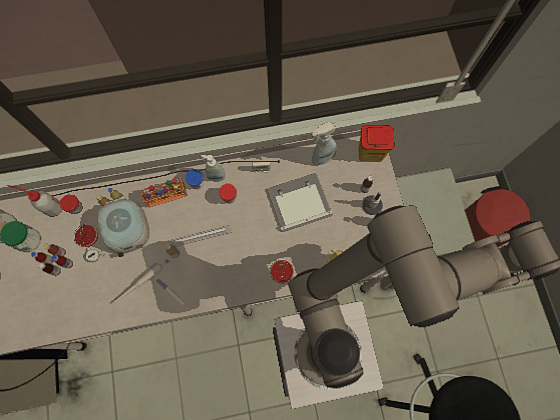

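View pics/scene0.png

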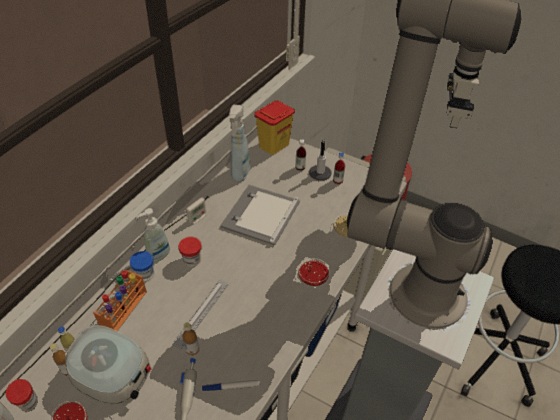

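The top view shows the board at about (299,201), the ruler at (195,236), the stand at (373,203), a bottle at (367,185), the cup at (228,192), and bottle_c at (172,250). In the scene view the board is at (261,214), the ruler at (207,305), the stand at (320,172), and the other bottle at (340,170).

```bash
cat > h.py <<'E'
import numpy as np,cv2
from plant import bot
def cam(n,p=None):
    p=p or bot.camera_params(n); f=210/np.tan(np.radians(p['fovy'])/2)
    K=np.array([[f,0,p['cx']],[0,f,p['cy']],[0,0,1.]]); return K,np.array(p['distortion']),np.array(p['camera_from_world'])
def ray(c,uv):
    K,d,T=c; q=cv2.undistortPoints(np.array([[uv]],float),K,d)[0,0]
    R=T[:3,:3]; return -R.T@T[:3,3], R.T@np.array([q[0],q[1],1])
def plane(c,uv,z):
    o,d=ray(c,uv); return o+d*(z-o[2])/d[2]
def proj(c,P):
    K,d,T=c; return cv2.projectPoints(np.array(P,float).reshape(-1,3),cv2.Rodrigues(T[:3,:3])[0],T[:3,3],K,d)[0][:,0]
def tri(obs):
    A=np.zeros((3,3));b=np.zeros(3)
    for c,uv in obs:
        o,d=ray(c,uv); d/=np.linalg.norm(d); M=np.eye(3)-np.outer(d,d); A+=M;b+=M@o
    return np.linalg.solve(A,b)
E
python3 - <<'E'
from h import *
t=cam('top');s=cam('scene')
for n,uv,z in [('boardTL',(266,187),11),('TR',(318,175),11),('BR',(331,216),11),('BL',(280,230),11),('rulL',(150,246),5),('rulR',(230,229),5),('stand',(372,207),5),('botA?',(366,190),5),('cup',(228,192),67),('botc',(172,250),100)]:
    print(n,plane(t,uv,z).round())
for n,uv,z in [('board',(261,214),14),('rulL',(192,328),5),('rulR',(225,283),5),('stand',(320,174),11),('bot1',(300,167),5),('bot2',(339,181),5),('cup',(190,245),67),('botc',(190,350),5)]:
    print('s',n,plane(s,uv,z).round())
c=cam('wrist'); print(c[0],c[1],np.linalg.inv(c[2]).round(2)); print(bot.get_obs()['tool_pos'])
a=cv2.imread('pics/top0.png')[150:290,130:410];b=cv2.imread('pics/scene0.png')[120:380,140:380]
cv2.imwrite('pics/c1.png',np.vstack([cv2.resize(a,(800,400),interpolation=2)]))
cv2.imwrite('pics/c2.png',cv2.resize(b,None,fx=2.3,fy=2.3,interpolation=2))
E
```

```text
boardTL [631.  97.  11.]
TR [ 640. -107.   11.]
BR [ 471. -119.   11.]
BL [455.  78.  11.]
rulL [490. 554.   5.]
rulR [497. 258.   5.]
stand [ 477. -279.    5.]
botA? [ 548. -274.    5.]
cup [619. 239.  67.]
botc [435. 460. 100.]
s board [545.  -5.  14.]
s rulL [483. 422.   5.]
s rulR [493. 260.   5.]
s stand [ 479. -267.   11.]
s bot1 [ 556. -269.    5.]
s bot2 [ 412. -276.    5.]
s cup [619. 241.  67.]
s botc [449. 475.   5.]
[[315.0263478    0.         285.58143878]
 [  0.         315.0263478  211.972122  ]
 [  0.           0.           1.        ]] [0.01817503 0.         0.         0.         0.        ] [[ 2.8000e-01 -9.3000e-01 -2.5000e-01  2.1156e+02]
 [-9.6000e-01 -2.7000e-01 -7.0000e-02 -4.8604e+02]
 [-0.0000e+00  2.6000e-01 -9.7000e-01  3.8411e+02]
 [ 0.0000e+00  0.0000e+00  0.0000e+00  1.0000e+00]]
[ 145.97561459 -503.94446726  243.10977409]
```

View pics/c1.png

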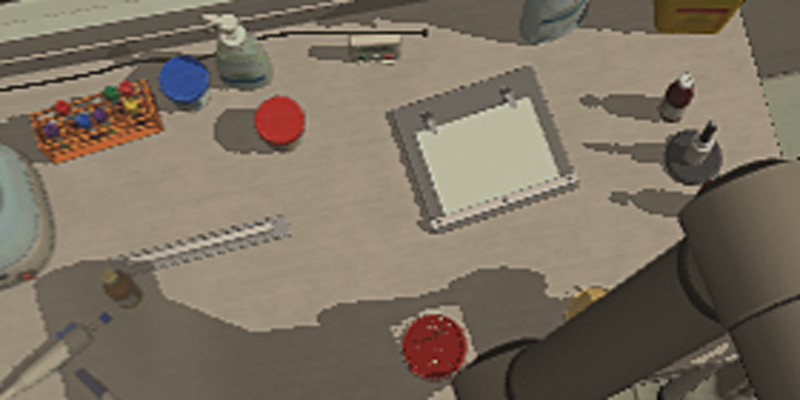

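The crop shows the ruler running from top px (174,242) to (231,230), bottle_c at (171,249), and the board with its ledge at lower right. I'll move the wrist camera over to the stand.

```bash
python3 -m pendant '[[[0.83,0.67,0],[0,0,0],1],[[0.83,0.67,0],[0,0,0],1],[[0.83,0.67,0],[0,0,0],1],[[0.83,0.67,0],[0,0,0],1],[[0.83,0.67,0],[0,0,0],1],[[0.83,0.67,0],[0,0,0],1],[[0.83,0.67,0],[0,0,0],1],[[0.83,0.67,0],[0,0,0],1],[[0.83,0.67,0],[0,0,0],1],[[0.83,0.67,0],[0,0,0],1]]'
python3 - <<'E'
from h import *
t=cam('top')
q=lambda u,v:(130+u/2.857,150+v/2.857)
for n,uv,z in [('rL',(125,262),3),('rR',(290,228),3),('bTL',(388,112),11),('bTR',(530,68),11),('lR',(578,182),18),('lL',(433,230),18)]:print(n,plane(t,q(*uv),z).round())
import pickle
p=bot.camera_params('wrist');im=bot.capture('wrist');cv2.imwrite('pics/w1.png',im);pickle.dump(p,open('pics/w1.pkl','wb'))
E
```

```text
time: 0.93
tool_pos: [395.9, -302.0, 243.5]
tcp_rot: [-3.141, 0.0, 0.282]
contact_force: [0.6, -0.6, 0.6]
grip_width: 91.7
finger_force: 0.0
rL [490. 468.   3.]
rR [493. 253.   3.]
bTL [622.  99.  11.]
bTR [647. -99.  11.]
lR [ 477. -125.   18.]
lL [451.  73.  18.]
```

View pics/w1.png

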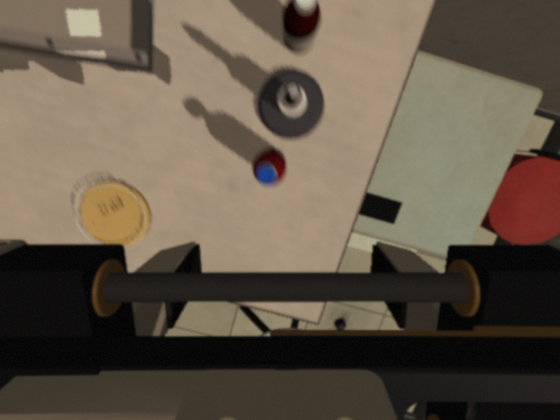

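Stand foot centre is at px (291,104), its bottles at (300,20) and (268,170), and the board corner is at upper left. Next I turn to yaw about 90° on the way to the board.

```bash
python3 -m pendant '[[[0.18,0.87,0],[0,0,1],1],[[0.18,0.87,0],[0,0,1],1],[[0.18,0.87,0],[0,0,1],1],[[0.18,0.87,0],[0,0,1],1],[[0.18,0.87,0],[0,0,1],1],[[0.18,0.87,0],[0,0,1],1],[[0.18,0.87,0],[0,0,1],1],[[0.18,0.87,0],[0,0,1],1],[[0.18,0.87,0],[0,0,1],1],[[0.18,0.87,0],[0,0,1],1]]'
python3 - <<'E'
from h import *
import pickle
p=bot.camera_params('wrist');im=bot.capture('wrist');cv2.imwrite('pics/w2.png',im);pickle.dump(p,open('pics/w2.pkl','wb'))
c=cam('wrist',pickle.load(open('pics/w1.pkl','rb')))
for uv,z in[((291,104),11),((268,172),117),((300,8),117)]:print(plane(c,uv,z).round())
E
python3 -m pendant '[[[0.15,0.96,0],[0,0,0.6],1],[[0.15,0.96,0],[0,0,0.5],1],[[0.15,0.96,0],[0,0,0],1],[[0.15,0.96,0],[0,0,0],1],[[0.15,0.96,0],[0,0,0],1],[[0.15,0.96,0],[0,0,0],1],[[0.15,0.96,0],[0,0,0],1],[[0.15,0.96,0],[0,0,0],1],[[0.15,0.96,0],[0,0,0],1],[[0,0,0],[0,0,0],1]]'
python3 - <<'E'
from h import *
import pickle
p=bot.camera_params('wrist');im=bot.capture('wrist');cv2.imwrite('pics/w3.png',im);pickle.dump(p,open('pics/w3.pkl','wb'))
a=cv2.imread('pics/w2.png')[:250];b=im[:250]
cv2.imwrite('pics/w23.png',np.vstack([cv2.resize(a,(670,299)),cv2.resize(b,(670,299))]))
E
```

```text
time: 1.82
tool_pos: [448.8, -41.1, 243.5]
tcp_rot: [-3.141, -0.0, 1.488]
contact_force: [0.6, 0.5, 0.7]
grip_width: 91.9
finger_force: 0.0
[ 487. -282.   11.]
[ 422. -279.  117.]
[ 547. -270.  117.]
time: 2.7
tool_pos: [489.7, 220.7, 243.2]
tcp_rot: [-3.142, -0.002, 1.617]
contact_force: [-1.6, -0.2, -1.2]
grip_width: 91.8
finger_force: 0.0
```

View pics/w23.png

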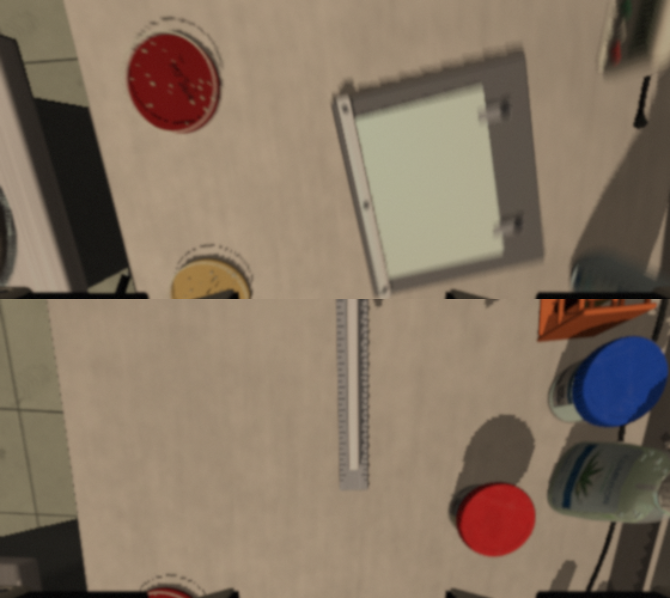

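Upper half (w2): the plate's corners are near w2 px (297,101), (406,71), (421,214), (324,233), with the ledge on its left and a mid screw at (306,171). Lower half (w3): the ruler is vertical at column ~296 with its near end at row 158, and the cup is at (415,184).

```bash
python3 - <<'E'
from h import *
import pickle
c=cam('wrist',pickle.load(open('pics/w2.pkl','rb')));im=cv2.imread('pics/w2.png')
g=cv2.cvtColor(im,cv2.COLOR_BGR2GRAY); print(g[150,350],g[150,350-20],im[150,350],im[150,200],im[150,295])
m=np.uint8((np.abs(im.astype(int)-im[150,350]).max(2)<30)*255);m[246:]=0;m=cv2.morphologyEx(m,2,np.ones((5,5)))
cn=max([k for k in cv2.findContours(m,0,1)[0] if cv2.pointPolygonTest(k,(350,150),False)>0],key=cv2.contourArea)[:,0]
W=np.array([plane(c,p,14)[:2] for p in cn.astype(float)],np.float32)
r=cv2.minAreaRect(W);print(r);print(cv2.boxPoints(r).round(1), cv2.convexHull(W).shape)
for s in[(345,101),(366,205),(385,288)]: print('screw',plane(c,(s[0]/1.1964,s[1]/1.196),18).round(1))
c=cam('wrist',pickle.load(open('pics/w3.pkl','rb')))
for s in[(354,189),(353,2),(353,171)]: print('rul',plane(c,(s[0]/1.1964,s[1]/1.196),5).round(1),plane(c,(s[0]/1.1964,s[1]/1.196),19).round(1))
print('cup',plane(c,(497/1.196,220/1.196),67).round())
E
python3 -m pendant '[[[0,0.8,0],[0,0,0],1],[[0,0.8,0],[0,0,0],1],[[0,0.8,0],[0,0,0],1],[[0,0.8,0],[0,0,0],1],[[0,0.2,0],[0,0,0],1],[[0,0,0],[0,0,0],1],[[0,0,0],[0,0,0],1],[[0,0,0],[0,0,0],1],[[0,0,0],[0,0,0],1],[[0,0,0],[0,0,0],1]]'
python3 - <<'E'
from h import *
import pickle
p=bot.camera_params('wrist');im=bot.capture('wrist');cv2.imwrite('pics/w4.png',im);pickle.dump(p,open('pics/w4.pkl','wb'))
E
```

```text
171 172 [148 173 176] [122 147 166] [ 93 105 114]
((531.2445678710938, -11.265632629394531), (130.35592651367188, 164.34280395507812), 8.483271598815918)
[[ 454.7   60.4]
 [ 478.9 -102.2]
 [ 607.8  -82.9]
 [ 583.6   79.6]] (34, 1, 2)
screw [460.   71.8  18. ]
screw [472.8 -23.8  18. ]
screw [ 486.6 -110.8   18. ]
rul [499.1 255.2   5. ] [498.6 256.4  19. ]
rul [489.3 417.2   5. ] [489.2 412.4  19. ]
rul [497.2 272.6   5. ] [496.7 273.2  19. ]
cup [620. 240.  67.]
time: 3.58
tool_pos: [489.8, 317.8, 243.9]
tcp_rot: [3.141, 0.0, 1.612]
contact_force: [0.3, -0.8, 0.2]
grip_width: 91.8
finger_force: 0.0
```

View pics/w4.png

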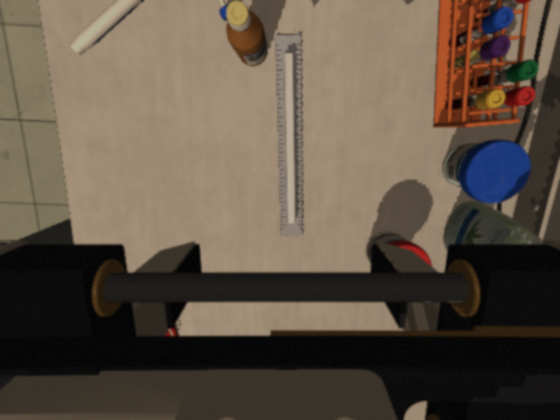

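w4 shows the whole ruler from (288,33) to (290,236), rib columns ~288–293, and bottle_c at (245,35). Next I triangulate the ruler and fix the board's edges from an averaged profile.

```bash
python3 - <<'E'
from h import *
import pickle
ld=lambda i:(cam('wrist',pickle.load(open(f'pics/w{i}.pkl','rb'))),cv2.imread(f'pics/w{i}.png'))
c3,i3=ld(3);c4,i4=ld(4);c2,i2=ld(2)
print('rul near end tri',tri([(c3,(296,158)),(c4,(290.5,236))]).round(1), 'rib end',tri([(c3,(295,142.5)),(c4,(291.5,224))]).round(1))
for uv,z in[((288,33),5),((290.5,236),5),((288.5,53),19),((291.5,224),19)]:print(plane(c4,uv,z).round(1))
# profiles
def prof(c,im,O,yaw,z,xs,ys,ax):
    R=np.array([[np.cos(yaw),-np.sin(yaw)],[np.sin(yaw),np.cos(yaw)]])
    g=cv2.GaussianBlur(cv2.cvtColor(im,6),(0,0),.7)
    X,Y=np.meshgrid(xs,ys,indexing='ij');P=np.c_[(R@np.c_[X.ravel(),Y.ravel()].T).T+O,np.full(X.size,z)]
    uv=proj(c,P).astype(np.float32);v=cv2.remap(g,uv[:,0].reshape(X.shape),uv[:,1].reshape(X.shape),1).astype(float)
    return v.mean(ax)
O=np.array([550.,-9]);
for yd in(7.5,8,8.5,9,9.5):
    p=prof(c2,i2,O,np.radians(yd),14,np.arange(-95,60,1.),np.arange(-65,66,2.),1);d=np.abs(np.diff(p));print(yd,(d**2).sum().round())
p=prof(c2,i2,O,np.radians(8.5),14,np.arange(-95,60,2.),np.arange(-65,66,2.),1);print('x',list(zip(range(-95,60,2),p.astype(int))))
p=prof(c2,i2,O,np.radians(8.5),14,np.arange(-50,30,2.),np.arange(-105,106,2.),0);print('y',list(zip(range(-105,106,2),p.astype(int))))
E
```

```text
rul near end tri [498.1 255.9  12.4] rib end [497.1 273.8  19.2]
[484.2 484.4   5. ]
[497.6 253.4   5. ]
[485.6 462.1  19. ]
[497.6 273.7  19. ]
7.5 2954.0
8 3172.0
8.5 3246.0
9 3148.0
9.5 2909.0
x [(-95, np.int64(145)), (-93, np.int64(140)), (-91, np.int64(113)), (-89, np.int64(88)), (-87, np.int64(91)), (-85, np.int64(121)), (-83, np.int64(155)), (-81, np.int64(163)), (-79, np.int64(160)), (-77, np.int64(159)), (-75, np.int64(154)), (-73, np.int64(141)), (-71, np.int64(152)), (-69, np.int64(168)), (-67, np.int64(171)), (-65, np.int64(171)), (-63, np.int64(171)), (-61, np.int64(171)), (-59, np.int64(171)), (-57, np.int64(171)), (-55, np.int64(171)), (-53, np.int64(171)), (-51, np.int64(171)), (-49, np.int64(171)), (-47, np.int64(171)), (-45, np.int64(171)), (-43, np.int64(171)), (-41, np.int64(171)), (-39, np.int64(171)), (-37, np.int64(171)), (-35, np.int64(171)), (-33, np.int64(171)), (-31, np.int64(171)), (-29, np.int64(171)), (-27, np.int64(171)), (-25, np.int64(171)), (-23, np.int64(170)), (-21, np.int64(170)), (-19, np.int64(170)), (-17, np.int64(170)), (-15, np.int64(170)), (
[... 2327 characters left out ...]
np.int64(171)), (41, np.int64(170)), (43, np.int64(171)), (45, np.int64(171)), (47, np.int64(171)), (49, np.int64(171)), (51, np.int64(171)), (53, np.int64(171)), (55, np.int64(171)), (57, np.int64(171)), (59, np.int64(171)), (61, np.int64(171)), (63, np.int64(171)), (65, np.int64(171)), (67, np.int64(171)), (69, np.int64(171)), (71, np.int64(170)), (73, np.int64(162)), (75, np.int64(147)), (77, np.int64(130)), (79, np.int64(109)), (81, np.int64(89)), (83, np.int64(81)), (85, np.int64(83)), (87, np.int64(83)), (89, np.int64(83)), (91, np.int64(80)), (93, np.int64(76)), (95, np.int64(73)), (97, np.int64(72)), (99, np.int64(79)), (101, np.int64(96)), (103, np.int64(114)), (105, np.int64(127))]
```

```bash
python3 -m pendant '[[[0.05,0.21,-0.8],[0,0,0.17],1],[[0,0.21,-0.9],[0,0,0],1],[[0,0.21,-0.9],[0,0,0],1],[[0,0.21,-0.9],[0,0,0],1],[[0,0.21,-0.9],[0,0,0],0],[[0,0.21,-0.9],[0,0,0],0],[[0,0.21,-0.9],[0,0,0],0],[[0,0.21,-0.4],[0,0,0],0],[[0,0,0],[0,0,0],0],[[0,0,0],[0,0,0],0]]'
```

```text
time: 4.47
tool_pos: [491.2, 369.4, 46.0]
tcp_rot: [-3.142, 0.0, 1.635]
contact_force: [-0.3, 0.2, 0.2]
grip_width: 56.5
finger_force: 0.0
```

```bash
python3 -m pendant '[[[0,0,-0.4],[0,0,0],0],[[0,0,-0.27],[0,0,0],-0.3],[[0,0,0],[0,0,0],-1],[[0,0,0],[0,0,0],-1],[[0,0,0],[0,0,0],-1],[[0,0,0],[0,0,0],-1],[[0,0,0],[0,0,0],-1],[[0,0,0],[0,0,0],-1],[[0,0,0],[0,0,0],-1],[[0,0,0],[0,0,0],-1]]'
```

```text
time: 5.3
tool_pos: [491.5, 369.5, 26.2]
tcp_rot: [3.14, -0.0, 1.634]
contact_force: [1.9, -0.4, 3.3]
grip_width: 9.9
finger_force: 30.0
```

```bash
python3 -m pendant '[[[0,0,0.7],[0,0,0],-1],[[0,0,1],[0,0,0],-1],[[0,-0.5,0.3],[0,0,0],-1],[[0,-0.8,0],[0,0,0],-1],[[0,-0.8,0],[0,0,0],-1],[[0,-0.8,0],[0,0,0],-1],[[0,-0.8,0],[0,0,0],-1],[[0,-0.8,0],[0,0,0],-1],[[0,-0.8,0],[0,0,0],-1],[[0,-0.8,0],[0,0,0],-1]]'
python3 -m pendant '[[[0.05,-0.8,0],[0,0,0.2],-1],[[0.1,-0.8,0],[0,0,0.2],-1],[[0.1,-0.8,0],[0,0,0.31],-1],[[0,-0.8,0],[0,0,0],-1],[[0,-0.8,0],[0,0,0],-1],[[0,-0.8,0],[0,0,0],-1],[[0,-0.8,0],[0,0,0],-1],[[0,-0.8,0],[0,0,0],-1],[[0,-0.4,0],[0,0,0],-1],[[0,-0.1,0],[0,0,0],-1]]'
python3 - <<'E'
from h import *
p=bot.camera_params('wrist');im=bot.capture('wrist');cv2.imwrite('pics/w5.png',im)
o=bot.get_obs();print(o['tool_pos'],o['tcp_rot'],o['contact_force'],o['moment'])
E
```

```text
time: 6.13
tool_pos: [489.8, 184.4, 84.8]
tcp_rot: [-3.14, 0.0, 1.634]
contact_force: [0.6, -0.3, -3.9]
grip_width: 9.2
finger_force: 30.0
time: 6.97
tool_pos: [497.7, -22.7, 85.1]
tcp_rot: [-3.14, -0.0, 1.717]
contact_force: [-0.5, 0.3, -3.5]
grip_width: 9.5
finger_force: 30.0
[497.84506668 -21.96494406  85.16850783] [-3.14052903e+00 -3.74023070e-04  1.71699486e+00] [ 0.2946714  -0.35141516 -4.20617674] [-0.00344272 -0.13955439 -0.00275269]
```

View pics/w5.png

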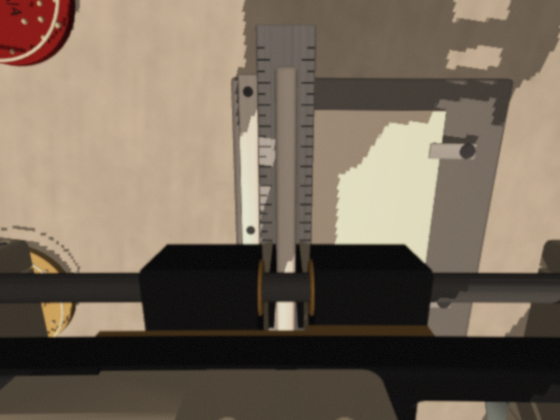

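w5 shows the ruler held parallel to the ledge, a few mm on the plate side (ruler left edge column ~260, ledge face ~257). I'm lowering it now.

```bash
python3 -m pendant '[[[0.05,0.08,-0.4],[0,0,0],-1],[[0,0,-0.4],[0,0,0],-1],[[0,0,-0.3],[0,0,0],-1],[[0,0,-0.2],[0,0,0],-1],[[0,0,-0.1],[0,0,0],-1],[[0,0,-0.05],[0,0,0],-1],[[0,0,0],[0,0,0],-1],[[0,0,0],[0,0,0],-1],[[0,0,0],[0,0,0],-1],[[0,0,0],[0,0,0],-1]]'
```

```text
time: 7.85
tool_pos: [500.3, -18.4, 42.5]
tcp_rot: [3.141, 0.0, 1.719]
contact_force: [0.3, -0.5, -3.8]
grip_width: 9.4
finger_force: 30.0
```

```bash
python3 -m pendant '[[[0,0,-0.03],[0,0,0],-1],[[0,0,-0.03],[0,0,0],-1],[[0,0,-0.015],[0,0,0],-1],[[0,0,0],[0,0,0],-1],[[-0.033,-0.005,0],[0,0,0],-1],[[-0.033,-0.005,0],[0,0,0],-1],[[-0.033,-0.005,0],[0,0,0],-1],[[-0.033,-0.005,0],[0,0,0],-1],[[0,0,0],[0,0,0],-1],[[0,0,0],[0,0,0],-1]]'
```

```text
time: 8.68
tool_pos: [496.5, -19.0, 40.2]
tcp_rot: [3.14, 0.0, 1.719]
contact_force: [1.7, -0.3, 1.0]
grip_width: 9.3
finger_force: 30.0
```

```bash
python3 -m pendant '[[[-0.033,-0.005,0],[0,0,0],-1],[[-0.033,-0.005,0],[0,0,0],-1],[[-0.033,-0.005,0],[0,0,0],-1],[[-0.033,-0.005,0],[0,0,0],-1],[[0,0,0],[0,0,0],-1],[[0,0,0],[0,0,0],-1],[[0,0,0],[0,0,0],-1],[[0,0,0],[0,0,0],-1],[[0,0,0],[0,0,0],-1],[[0,0,0],[0,0,0],-1]]'
```

```text
time: 9.52
tool_pos: [492.8, -19.7, 40.2]
tcp_rot: [3.14, 0.001, 1.719]
contact_force: [4.9, -0.8, 2.4]
grip_width: 9.6
finger_force: 30.1
```

```bash
python3 -m pendant '[[[-0.033,-0.005,0],[0,0,0],-1],[[-0.033,-0.005,0],[0,0,0],-1],[[0,0,0],[0,0,0],-1],[[0,0,0],[0,0,0],-1],[[0,0,0],[0,0,0],-1],[[0,0,0],[0,0,0],-1],[[0,0,0],[0,0,0],-1],[[0,0,0],[0,0,0],-1],[[0,0,0],[0,0,0],-1],[[0,0,0],[0,0,0],-1]]'
```

```text
time: 10.35
tool_pos: [492.5, -19.8, 40.4]
tcp_rot: [3.136, 0.001, 1.719]
contact_force: [9.6, 2.0, -2.1]
grip_width: 9.9
finger_force: 30.1
```

```bash
python3 -m pendant '[[[0.02,0,0],[0,0,0],-1],[[0.02,0.005,0],[0,0,0],-1],[[0,0,0],[0,0,0],-0.7],[[0,0,0],[0,0,0],-0.5],[[0,0,0],[0,0,0],-0.3],[[0,0,0],[0,0,0],-0.3],[[0,0,0.2],[0,0,0],-0.3],[[0,0,0.6],[0,0,0],-0.3],[[0,0,1],[0,0,0],0],[[0,0,1],[0,0,0],0]]'
python3 -m pendant '[[[0,0,1],[0,0,0],0],[[0,0,1],[0,0,0],0],[[0,0,1],[0,0,0],0],[[0,0,0.8],[0,0,0],0],[[0,-0.5,0],[0,0,0],0],[[0,-0.5,0],[0,0,0],0],[[0,-0.5,0],[0,0,0],0],[[0,0,0],[0,0,0],0],[[0,0,0],[0,0,0],0],[[0,0,0],[0,0,0],0]]'
python3 - <<'E'
from h import *
import pickle
p=bot.camera_params('wrist');im=bot.capture('wrist');cv2.imwrite('pics/w6.png',im);pickle.dump(p,open('pics/w6.pkl','wb'))
cv2.imwrite('pics/w6c.png',cv2.resize(im[:250,200:500],None,fx=2.4,fy=2.4))
E
```

```text
time: 11.18
tool_pos: [490.1, -19.4, 124.4]
tcp_rot: [-3.138, -0.001, 1.719]
contact_force: [0.6, -0.1, 0.5]
grip_width: 41.6
finger_force: 0.0
time: 12.02
tool_pos: [491.0, -64.2, 237.9]
tcp_rot: [-3.141, -0.001, 1.719]
contact_force: [-0.8, 0.4, -0.5]
grip_width: 46.3
finger_force: 0.0
```

View pics/w6c.png

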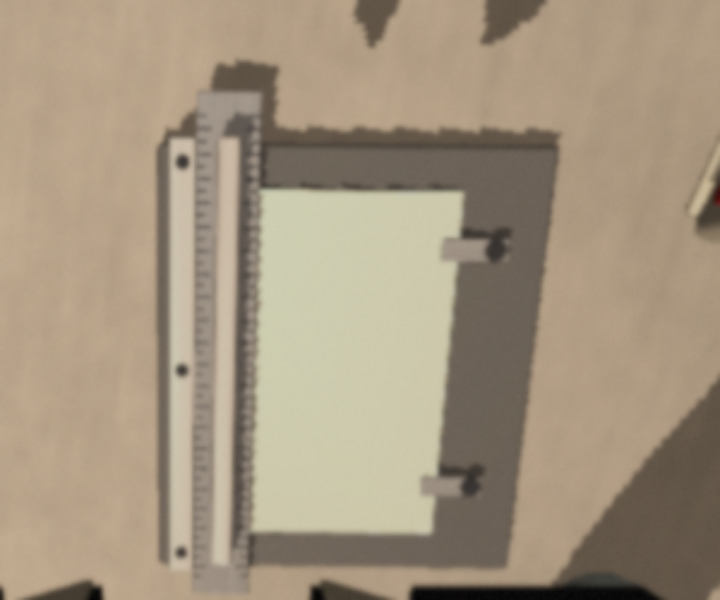

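w6c shows the ruler lying on the plate flush along the whole ledge, centred. Next come the stand and pencil, seen from two places.

```bash
python3 -m pendant '[[[-0.3,-0.74,0],[0,0,-1],0],[[-0.3,-0.74,0],[0,0,-1],0],[[-0.3,-0.74,0],[0,0,-1],0],[[-0.3,-0.74,0],[0,0,-1],0],[[-0.3,-0.74,0],[0,0,-1],0],[[-0.3,-0.74,0],[0,0,-1],0],[[-0.3,-0.74,0],[0,0,-1],0],[[-0.3,-0.74,0],[0,0,-1],0],[[-0.3,-0.74,0],[0,0,-1],0],[[-0.3,-0.74,0],[0,0,-1],0]]'
python3 -m pendant '[[[0,0,0],[0,0,-0.9],0],[[0,0,0],[0,0,-0.95],0],[[0,0,0],[0,0,-0.95],0],[[0,0,0],[0,0,-0.95],0],[[0,0,0],[0,0,0],0],[[0,0,0],[0,0,0],0],[[0,0,0],[0,0,0],0],[[0,0,0],[0,0,0],0],[[0,0,0],[0,0,0],0],[[0,0,0],[0,0,0],0]]'
cat > snap.py <<'E'
import sys,pickle;from h import *
n=sys.argv[1];p=bot.camera_params('wrist');cv2.imwrite(f'pics/{n}.png',bot.capture('wrist'));pickle.dump(p,open(f'pics/{n}.pkl','wb'))
E
python3 snap.py w7
python3 -m pendant '[[[-0.3,0.8,0],[0,0,0],0],[[-0.3,0.8,0],[0,0,0],0],[[0,0.8,0],[0,0,0],0],[[0,0,0],[0,0,0],0],[[0,0,0],[0,0,0],0],[[0,0,0],[0,0,0],0],[[0,0,0],[0,0,0],0],[[0,0,0],[0,0,0],0],[[0,0,0],[0,0,0],0],[[0,0,0],[0,0,0],0]]'
python3 snap.py w8
python3 - <<'E'
from h import *
import pickle
out=[]
for n in('w7','w8'):
    c=cam('wrist',pickle.load(open(f'pics/{n}.pkl','rb')));im=cv2.imread(f'pics/{n}.png')
    u,v=proj(c,[[485,-280,70]])[0].astype(int);x0=int(np.clip(u-65,0,430));y0=int(np.clip(v-100,0,220));print(n,x0,y0)
    out.append(cv2.resize(im[y0:y0+200,x0:x0+130],None,fx=3,fy=3,interpolation=2))
cv2.imwrite('pics/w78.png',np.hstack(out))
# ruler/board check in w6
c=cam('wrist',pickle.load(open('pics/w6.pkl','rb')));g=cv2.cvtColor(cv2.imread('pics/w6.png'),6)
a=.1484;R=np.array([[np.cos(a),-np.sin(a)],[np.sin(a),np.cos(a)]]);O=np.array([549.8,-11.8])
def pr(xs,ys,z,ax):
    X,Y=np.meshgrid(xs,ys,indexing='ij');P=np.c_[(R@np.c_[X.ravel(),Y.ravel()].T).T+O,np.full(X.size,z)]
    uv=proj(c,P).astype(np.float32);return cv2.remap(g,uv[:,0].reshape(X.shape),uv[:,1].reshape(X.shape),1).astype(float).mean(ax).astype(int).tolist()
print('y+',pr(np.arange(-35,30,2.),np.arange(70,91.),14,0));print('y-',pr(np.arange(-35,30,2.),np.arange(-90,-69.),14,0))
print('x',pr(np.arange(40,56.),np.arange(-20,20,2.),14,1))
for y in(-60,0,60):print('ruler far edge -50..-36',y,pr(np.arange(-50,-35.),np.arange(y-8,y+8,1.),19,1),'ledge/ruler -80..-66',pr(np.arange(-80,-65.),np.arange(y-8,y+8,1.),18.5,1))
E
```

```text
time: 12.9
tool_pos: [401.0, -286.9, 237.9]
tcp_rot: [-3.141, -0.0, 0.514]
contact_force: [-0.2, -0.6, 0.0]
grip_width: 46.0
finger_force: 0.0
time: 13.73
tool_pos: [401.3, -286.6, 237.9]
tcp_rot: [3.142, 0.0, 0.07]
contact_force: [1.3, -0.0, -0.7]
grip_width: 45.9
finger_force: 0.0
time: 14.62
tool_pos: [383.3, -215.1, 237.7]
tcp_rot: [-3.142, 0.0, 0.069]
contact_force: [-0.3, 0.4, 0.8]
grip_width: 46.2
finger_force: 0.0
w7 218 10
w8 297 0
y+ [200, 200, 200, 200, 198, 182, 143, 101, 89, 95, 100, 101, 101, 101, 101, 101, 101, 101, 101, 101, 101]
y- [103, 102, 102, 103, 108, 121, 142, 168, 185, 194, 197, 197, 197, 197, 198, 198, 197, 198, 198, 198, 198]
x [198, 197, 197, 197, 196, 190, 172, 144, 116, 103, 100, 100, 99, 99, 99, 99]
ruler far edge -50..-36 -60 [96, 111, 123, 124, 126, 145, 170, 188, 196, 198, 198, 198, 198, 198, 198] ledge/ruler -80..-66 [193, 192, 191, 189, 184, 170, 142, 131, 132, 135, 138, 140, 141, 141, 139]
ruler far edge -50..-36 0 [91, 105, 121, 129, 131, 141, 161, 182, 195, 200, 200, 201, 201, 201, 201] ledge/ruler -80..-66 [154, 149, 151, 161, 173, 179, 172, 158, 144, 138, 138, 141, 143, 145, 145]
ruler far edge -50..-36 60 [88, 94, 108, 122, 129, 130, 141, 167, 189, 199, 202, 202, 202, 202, 202] ledge/ruler -80..-66 [193, 192, 192, 192, 191, 190, 181, 160, 136, 131, 136, 139, 142, 145, 146]
```

View pics/w78.png

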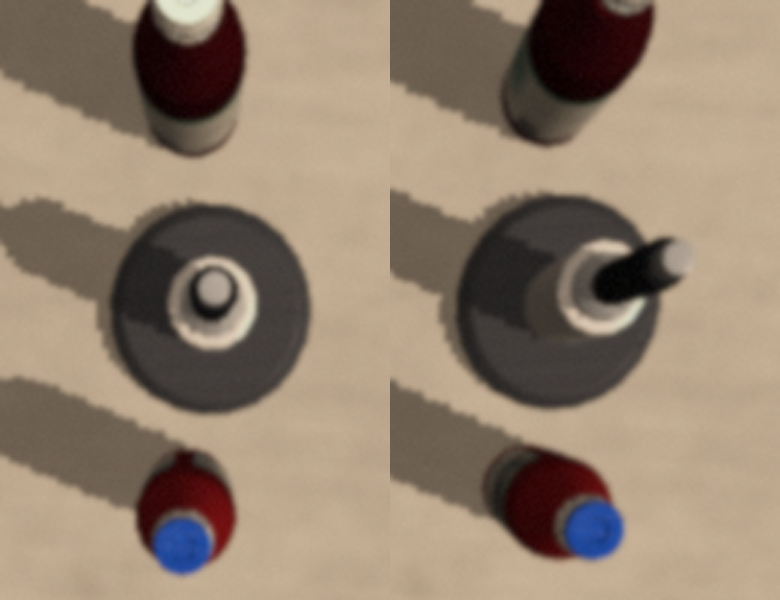

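w78 has both views: the cap's centre is at w7 (289,106) / w8 (393,86), the post top at (289,111) / (368,96), and the foot at (288,113) / (353,100). The bottles stand in front of and behind the stand, along x.

```bash
python3 - <<'E'
from h import *
import pickle
a,b=[cam('wrist',pickle.load(open(f'pics/{n}.pkl','rb'))) for n in('w7','w8')]
for n,p,q,z in[('cap',(289,106.3),(392.7,85.7),142),('post',(288.7,111),(367.7,95.7),72),('foot',(288.3,112.7),(353,100.3),11)]:
    print(n,tri([(a,p),(b,q)]).round(1),plane(a,p,z).round(1),plane(b,q,z).round(1))
print(plane(a,(218+182/3,10+545/3),117).round(),plane(a,(218+190/3,10+8/3),117).round(), bot.get_obs()['tool_pos'])
E
```

```text
cap [ 484.3 -284.   142.3] [ 484.2 -284.1  142. ] [ 484.5 -284.1  142. ]
post [ 484.5 -284.4   70.9] [ 484.4 -284.5   72. ] [ 484.4 -284.2   72. ]
foot [ 485.8 -284.5    4.4] [ 485.5 -284.5   11. ] [ 485.2 -283.2   11. ]
[ 417. -281.  117.] [ 550. -274.  117.] [ 383.29871965 -214.99211056  237.74923281]
```

```bash
python3 -m pendant '[[[0.84,-0.577,0],[0,0,0],0],[[0.84,-0.577,0],[0,0,0],0],[[0.84,-0.577,0],[0,0,0],0],[[0.84,-0.577,0],[0,0,0],0],[[0,0,-0.6],[0,0,0],0],[[0,0,-0.8],[0,0,0],0],[[0,0,-0.6],[0,0,0],0],[[0,0,0],[0,0,0],0],[[0,0,0],[0,0,0],0],[[0,0,0],[0,0,0],0]]'
python3 snap.py w9
```

```text
time: 15.5
tool_pos: [484.6, -284.4, 179.1]
tcp_rot: [3.14, -0.001, 0.069]
contact_force: [-0.4, 0.8, 1.1]
grip_width: 45.8
finger_force: 0.0
```

```bash
python3 -m pendant '[[[0,0,-0.7],[0,0,0],0],[[0,0,-0.7],[0,0,0],0],[[0,0,-0.7],[0,0,0],0],[[0,0,-0.4],[0,0,0],0],[[0,0,-0.1],[0,0,0],0],[[0,0,0],[0,0,0],0],[[0,0,0],[0,0,0],-0.5],[[0,0,0],[0,0,0],-0.6],[[0,0,0],[0,0,0],-1],[[0,0,0],[0,0,0],-1]]'
python3 -m pendant '[[[0,0,0],[0,0,0],-1],[[0,0,0],[0,0,0],-1],[[0,0,0],[0,0,0],-1],[[0,0,0],[0,0,0],-1],[[0,0,0],[0,0,0],-1],[[0,0,0.3],[0,0,0],-1],[[0,0,0.3],[0,0,0],-1],[[0,0,0.3],[0,0,0],-1],[[0,0,0.5],[0,0,0],-1],[[0,0,0.6],[0,0,0],-1]]'
```

```text
time: 16.38
tool_pos: [484.5, -284.2, 100.8]
tcp_rot: [3.14, -0.001, 0.069]
contact_force: [0.9, -0.2, -0.3]
grip_width: 24.1
finger_force: 0.0
time: 17.22
tool_pos: [483.8, -283.7, 160.6]
tcp_rot: [-3.141, 0.001, 0.069]
contact_force: [0.5, -1.3, 0.2]
grip_width: 11.4
finger_force: 30.0
```

```bash
python3 -m pendant '[[[0,0,0.8],[0,0,0],-1],[[0.05,0.85,0],[0,0,0],-1],[[0.05,0.85,0],[0,0,0],-1],[[0.05,0.85,0],[0,0,0],-1],[[0.05,0.85,0],[0,0,0],-1],[[0.05,0.85,0],[0,0,0],-1],[[0.05,0.85,0],[0,0,0],-1],[[0.05,0.85,0],[0,0,0],-1],[[0.05,0.85,0],[0,0,0],-1],[[0.05,0.85,0],[0,0,0],-1]]'
python3 -m pendant '[[[0.04,0.85,0],[0,0,0],-1],[[0.04,0.85,0],[0,0,0],-1],[[0.04,0.85,0],[0,0,0],-1],[[0.04,0.8,0],[0,0,0],-1],[[0,0,-0.3],[0,0,0],-1],[[0,0,-0.6],[0,0,0],-1],[[0,0,-0.6],[0,0,0],-1],[[0,0,-0.4],[0,0,0],-1],[[0,0,0],[0,0,0],-1],[[0,0,0],[0,0,0],-1]]'
python3 snap.py w10
python3 - <<'E'
from h import *
im=bot.capture('scene');c=cam('scene');o=bot.get_obs();P=o['tool_pos'];print(P,o['contact_force'])
u,v=proj(c,[P-[0,0,70]])[0].astype(int);print(u,v)
t=bot.capture('top');ct=cam('top');u2,v2=proj(ct,[P-[0,0,70]])[0].astype(int);print(u2,v2)
w=cv2.imread('pics/w10.png')
cv2.imwrite('pics/f.png',np.hstack([cv2.resize(im[v-40:v+40,u-50:u+50],(500,400),interpolation=2),cv2.resize(w[150:350,210:360],(300,400))]))
np.save('pics/uv.npy',[u,v])
E
```

```text
time: 18.05
tool_pos: [497.7, -53.3, 184.9]
tcp_rot: [3.141, -0.001, 0.069]
contact_force: [0.5, -1.0, -0.6]
grip_width: 11.8
finger_force: 30.0
time: 18.88
tool_pos: [502.3, 45.7, 127.0]
tcp_rot: [3.141, 0.001, 0.069]
contact_force: [0.1, -0.5, -0.2]
grip_width: 11.3
finger_force: 30.0
[503.09350952  45.74319468 127.94502412] [-0.22955116 -0.13977497 -0.37451656]
263 219
286 212
```

View pics/f.png

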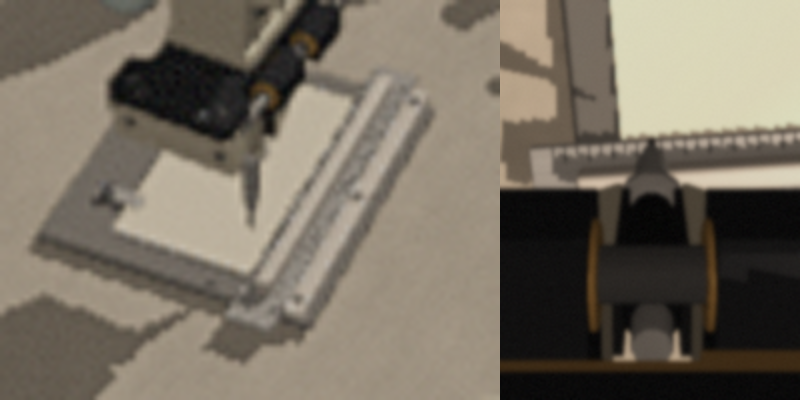

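f.png shows the pencil hanging straight down in the jaws: the tip is at scene px (263.4,224.6) and wrist px (285.5,220), just beyond the ruler near the plate's left end.

```bash
python3 - <<'E'
from h import *
import pickle
w=cam('wrist',pickle.load(open('pics/w10.pkl','rb')));s=cam('scene')
print(tri([(w,(285.5,220)),(s,(263.4,224.6))]).round(1))
print(plane(w,(285.5,220),36.5).round(1),plane(s,(263.4,224.6),36.5).round(1))
# ruler far edge seen beside the tip in this same wrist view, board-frame of line estimate
a=.1484;ex=np.array([np.cos(a),np.sin(a)]);ey=np.array([-np.sin(a),np.cos(a)]);C=np.array([492.5,-19.8])
print(proj(w,[[*(C+14*ex+y*ey),19] for y in(60,75,90,110)]).round(1))
g=cv2.cvtColor(cv2.imread('pics/w10.png'),6)
# plate left edge in w10
for x in(25,35,45): print([int(v) for v in [g[int(round(q[1])),int(round(q[0]))] for q in proj(w,[[*(C+x*ex+y*ey),14] for y in range(66,90,2)])]])
E
```

```text
[503.1  45.5  37.1]
[502.2  44.8  36.5] [503.9  45.9  36.5]
[[289.  219.7]
 [270.9 221.1]
 [252.8 222.5]
 [228.7 224.3]]
[212, 211, 212, 212, 208, 135, 98, 110, 109, 109, 109, 109]
[212, 213, 213, 212, 208, 134, 79, 110, 108, 108, 105, 100]
[211, 213, 211, 213, 208, 84, 101, 110, 108, 110, 108, 109]
```

```bash
python3 -m pendant '[[[-0.02,0,-0.25],[0,0,0],-1],[[0,0,-0.25],[0,0,0],-1],[[0,0,-0.13],[0,0,0],-1],[[0,0,0],[0,0,0],-1],[[0,0,0],[0,0,0],-1],[[0,0,0],[0,0,0],-1],[[0,0,0],[0,0,0],-1],[[0,0,0],[0,0,0],-1],[[0,0,0],[0,0,0],-1],[[0,0,0],[0,0,0],-1]]'; python3 -c "
from plant import bot
for i in range(3): bot.capture('top'); o=bot.get_obs(); print(o['tool_pos'],o['contact_force'])"
```

```text
time: 19.87
tool_pos: [501.9, 46.1, 108.1]
tcp_rot: [3.141, -0.0, 0.069]
contact_force: [-0.1, 0.8, 0.1]
grip_width: 11.0
finger_force: 30.0
[501.87150958  46.12159953 108.1075649 ] [-0.68743055  0.83529885 -0.81100491]
[501.87099976  46.10919808 108.08204033] [-1.28807964  0.16845192 -0.62917575]
[501.84198037  46.11512061 108.04057013] [-0.60683718  0.28940199 -1.17071346]
```

```bash
cat > f.py <<'E'
from plant import bot
import numpy as np
a=[]
for i in range(12): bot.capture('top'); o=bot.get_obs(); a.append(np.r_[o['tool_pos'],o['contact_force']])
print(np.mean(a,0).round(2),np.std(a,0).round(2)[3:])
E
python3 f.py
python3 -m pendant '[[[0,0,-0.04],[0,0,0],-1],[[0,0,-0.04],[0,0,0],-1],[[0,0,-0.04],[0,0,0],-1],[[0,0,-0.04],[0,0,0],-1],[[0,0,0],[0,0,0],-1],[[0,0,0],[0,0,0],-1],[[0,0,0],[0,0,0],-1],[[0,0,0],[0,0,0],-1],[[0,0,0],[0,0,0],-1],[[0,0,0],[0,0,0],-1]]'; python3 f.py
```

```text
[ 5.0181e+02  4.6110e+01  1.0800e+02  7.0000e-02 -3.0000e-01 -3.4000e-01] [0.34 0.61 0.61]
time: 21.45
tool_pos: [501.8, 46.1, 103.2]
tcp_rot: [3.142, 0.0, 0.069]
contact_force: [0.9, -0.2, -1.0]
grip_width: 11.5
finger_force: 30.0
[ 5.0181e+02  4.6100e+01  1.0320e+02 -1.6000e-01  6.0000e-02 -2.7000e-01] [0.4  0.38 0.54]
```

```bash
python3 -m pendant '[[[0,0,-0.035],[0,0,0],-1],[[0,0,0],[0,0,0],-1],[[0,0,0],[0,0,0],-1],[[0,0,0],[0,0,0],-1],[[0,0,0],[0,0,0],-1],[[0,0,0],[0,0,0],-1],[[0,0,0],[0,0,0],-1],[[0,0,0],[0,0,0],-1],[[0,0,0],[0,0,0],-1],[[0,0,0],[0,0,0],-1]]'; python3 f.py
```

```text
time: 22.88
tool_pos: [501.8, 46.1, 102.2]
tcp_rot: [3.141, -0.0, 0.069]
contact_force: [-0.1, -0.2, 0.8]
grip_width: 11.2
finger_force: 30.0
[ 5.0180e+02  4.6110e+01  1.0214e+02 -1.4000e-01  2.5000e-01  5.4000e-01] [0.44 0.52 0.47]
```

```bash
python3 -m pendant '[[[0,0,-0.05],[0,0,0],-1],[[0,0,0],[0,0,0],-1],[[0,0,0],[0,0,0],-1],[[0,0,0],[0,0,0],-1],[[0,0,0],[0,0,0],-1],[[0,0,0],[0,0,0],-1],[[0,0,0],[0,0,0],-1],[[0,0,0],[0,0,0],-1],[[0,0,0],[0,0,0],-1],[[0,0,0],[0,0,0],-1]]'; python3 f.py;python3 f.py
```

```text
time: 24.32
tool_pos: [501.9, 46.1, 100.6]
tcp_rot: [3.141, -0.0, 0.069]
contact_force: [-0.2, -0.6, 0.8]
grip_width: 11.4
finger_force: 30.0
[ 5.0182e+02  4.6110e+01  1.0064e+02 -1.8000e-01 -1.0000e-02  9.3000e-01] [0.68 0.6  0.32]
[ 5.0181e+02  4.6110e+01  1.0063e+02 -2.4000e-01  1.0000e-01  7.6000e-01] [0.64 0.55 0.53]
```

```bash
python3 -m pendant '[[[0.011,-0.074,0],[0,0,0],-1],[[0.011,-0.074,0],[0,0,0],-1],[[0.011,-0.074,0],[0,0,0],-1],[[0.011,-0.074,0],[0,0,0],-1],[[0.011,-0.074,0],[0,0,0],-1],[[0.011,-0.074,0],[0,0,0],-1],[[0.011,-0.074,0],[0,0,0],-1],[[0.011,-0.074,0],[0,0,0],-1],[[0.011,-0.074,0],[0,0,0],-1],[[0.011,-0.074,0],[0,0,0],-1]]'
python3 -m pendant '[[[0.011,-0.074,0],[0,0,0],-1],[[0.011,-0.074,0],[0,0,0],-1],[[0.011,-0.074,0],[0,0,0],-1],[[0.011,-0.074,0],[0,0,0],-1],[[0.011,-0.074,0],[0,0,0],-1],[[0.011,-0.074,0],[0,0,0],-1],[[0.011,-0.074,0],[0,0,0],-1],[[0.011,-0.074,0],[0,0,0],-1],[[0.011,-0.074,0],[0,0,0],-1],[[0.011,-0.074,0],[0,0,0],-1]]'; python3 f.py
```

```text
time: 26.35
tool_pos: [505.2, 23.7, 100.6]
tcp_rot: [3.141, 0.0, 0.069]
contact_force: [-0.3, 0.6, 0.6]
grip_width: 11.6
finger_force: 30.0
time: 27.18
tool_pos: [508.4, 1.5, 100.6]
tcp_rot: [3.142, 0.0, 0.069]
contact_force: [-0.1, 0.6, 1.1]
grip_width: 11.3
finger_force: 30.0
[ 5.0852e+02  1.5300e+00  1.0068e+02  5.0000e-02 -4.8000e-01  5.2000e-01] [0.38 0.47 0.53]
```

```bash
python3 -m pendant '[[[0.011,-0.074,-0.01],[0,0,0],-1],[[0.011,-0.074,0],[0,0,0],-1],[[0.011,-0.074,0],[0,0,0],-1],[[0.011,-0.074,0],[0,0,0],-1],[[0.011,-0.074,0],[0,0,0],-1],[[0.011,-0.074,0],[0,0,0],-1],[[0.011,-0.074,0],[0,0,0],-1],[[0.011,-0.074,0],[0,0,0],-1],[[0.011,-0.074,0],[0,0,0],-1],[[0.011,-0.074,0],[0,0,0],-1]]'
python3 -m pendant '[[[0.011,-0.074,0],[0,0,0],-1],[[0.011,-0.074,0],[0,0,0],-1],[[0.011,-0.074,0],[0,0,0],-1],[[0.011,-0.074,0],[0,0,0],-1],[[0.011,-0.074,0],[0,0,0],-1],[[0.011,-0.074,0],[0,0,0],-1],[[0.011,-0.074,0],[0,0,0],-1],[[0.011,-0.074,0],[0,0,0],-1],[[0.011,-0.074,0],[0,0,0],-1],[[0.011,-0.074,0],[0,0,0],-1]]'; python3 f.py; python3 snap.py w11
```

```text
time: 28.62
tool_pos: [511.7, -20.7, 100.3]
tcp_rot: [3.142, 0.0, 0.069]
contact_force: [0.1, 0.4, 0.6]
grip_width: 11.0
finger_force: 30.0
time: 29.45
tool_pos: [515.1, -42.9, 100.3]
tcp_rot: [3.141, -0.0, 0.069]
contact_force: [-0.5, 0.7, 0.8]
grip_width: 11.4
finger_force: 30.0
[ 5.1513e+02 -4.2900e+01  1.0039e+02  4.0000e-02 -7.5000e-01  8.0000e-01] [0.51 0.57 0.49]
```

```bash
python3 -m pendant '[[[0.011,-0.074,0],[0,0,0],-1],[[0.011,-0.074,0],[0,0,0],-1],[[0.011,-0.074,0],[0,0,0],-1],[[0.011,-0.074,0],[0,0,0],-1],[[0.011,-0.074,0],[0,0,0],-1],[[0.011,-0.074,0],[0,0,0],-1],[[0.011,-0.074,0],[0,0,0],-1],[[0.011,-0.074,0],[0,0,0],-1],[[0.011,-0.074,0],[0,0,0],-1],[[0.011,-0.074,0],[0,0,0],-1]]'
python3 -m pendant '[[[0.011,-0.074,0],[0,0,0],-1],[[0.011,-0.074,0],[0,0,0],-1],[[0.011,-0.074,0],[0,0,0],-1],[[0.011,-0.074,0],[0,0,0],-1],[[0.011,-0.074,0],[0,0,0],-1],[[0.011,-0.074,0],[0,0,0],-1],[[0.011,-0.074,0],[0,0,0],-1],[[0.011,-0.074,0],[0,0,0],-1],[[0.011,-0.074,0],[0,0,0],-1],[[0.011,-0.074,0],[0,0,0],-1]]'; python3 f.py; python3 snap.py w12
```

```text
time: 30.93
tool_pos: [518.4, -65.1, 100.3]
tcp_rot: [3.142, -0.0, 0.069]
contact_force: [0.1, 0.8, 0.7]
grip_width: 11.2
finger_force: 30.0
time: 31.77
tool_pos: [521.6, -87.3, 100.3]
tcp_rot: [3.142, 0.0, 0.069]
contact_force: [-0.4, -0.5, 1.5]
grip_width: 11.7
finger_force: 30.0
[ 5.2173e+02 -8.7310e+01  1.0040e+02  7.0000e-02 -3.8000e-01  1.1100e+00] [0.37 0.47 0.4 ]
```

```bash
python3 -m pendant '[[[0,0,0.1],[0,0,0],-1],[[0,0,0.3],[0,0,0],-1],[[0,0,0.6],[0,0,0],-1],[[0,0,0.8],[0,0,0],-1],[[0,0,0.8],[0,0,0],-1],[[0,0,0.3],[0,0,0],-1],[[-0.2,-0.8,0],[0,0,0],-1],[[-0.2,-0.9,0],[0,0,0],-1],[[-0.2,-0.9,0],[0,0,0],-1],[[-0.2,-0.9,0],[0,0,0],-1]]'
python3 -m pendant '[[[-0.15,-0.9,0],[0,0,0],-1],[[-0.15,-0.9,0],[0,0,0],-1],[[-0.1,-0.9,0],[0,0,0],-1],[[-0.04,-0.3,0],[0,0,0],-1],[[0,-0.06,0],[0,0,0],-1],[[0,0,0],[0,0,0],-1],[[0,0,0],[0,0,0],-1],[[0,0,0],[0,0,0],-1],[[0,0,0],[0,0,0],-1],[[0,0,0],[0,0,0],-1]]'
python3 snap.py w13
python3 - <<'E'
from h import *
a=cv2.imread('pics/w10.png',0)
T=a[222:246,270:302]
for n in('w11','w12','w13'):
    b=cv2.imread(f'pics/{n}.png',0);r=cv2.matchTemplate(b[205:262,255:318],T,5);print(n,cv2.minMaxLoc(r)[1],np.array(cv2.minMaxLoc(r)[3])+[255-270,205-222])
cv2.imwrite('pics/g.png',np.hstack([cv2.resize(cv2.imread(f'pics/{n}.png')[170:260,250:320],None,fx=4,fy=4,interpolation=2) for n in('w10','w13')]))
print(bot.get_obs()['tool_pos'])
E
```

```text
time: 33.25
tool_pos: [497.0, -192.8, 187.2]
tcp_rot: [-3.141, 0.0, 0.07]
contact_force: [0.6, -0.1, -0.5]
grip_width: 11.4
finger_force: 30.0
time: 34.08
tool_pos: [484.7, -283.0, 187.5]
tcp_rot: [3.142, -0.0, 0.071]
contact_force: [-0.1, -0.6, -0.8]
grip_width: 11.2
finger_force: 30.0
w11 0.5830426216125488 [0 0]
w12 0.5463253855705261 [0 0]
w13 0.521569550037384 [ 1 -3]
[ 484.64643514 -283.16684986  187.45888225]
```

```bash
python3 -m pendant '[[[-0.005,-0.035,-0.2],[0,0,0],-1],[[0,0,-0.3],[0,0,0],-1],[[0,0,-0.2],[0,0,0],-1],[[0,0,-0.2],[0,0,0],-1],[[0,0,-0.2],[0,0,0],-1],[[0,0,-0.2],[0,0,0],-1],[[0,0,-0.2],[0,0,0],-1],[[0,0,-0.2],[0,0,0],-1],[[0,0,0],[0,0,0],-1],[[0,0,0],[0,0,0],-1]]'; python3 f.py
```

```text
time: 34.97
tool_pos: [484.1, -284.9, 135.9]
tcp_rot: [-3.141, 0.001, 0.069]
contact_force: [-0.2, -0.0, 0.2]
grip_width: 11.7
finger_force: 30.0
[ 4.8438e+02 -2.8503e+02  1.3658e+02 -4.0000e-02 -6.0000e-02 -1.6000e-01] [0.38 0.45 0.5 ]
```

```bash
python3 -m pendant '[[[0.005,0.025,-0.2],[0,0,0],-1],[[0,0,-0.2],[0,0,0],-1],[[0,0,-0.2],[0,0,0],-1],[[0,0,-0.2],[0,0,0],-1],[[0,0,-0.15],[0,0,0],-1],[[0,0,-0.1],[0,0,0],-1],[[0,0,-0.06],[0,0,0],-1],[[0,0,0],[0,0,0],-1],[[0,0,0],[0,0,0],-1],[[0,0,0],[0,0,0],-1]]'; python3 f.py
```

```text
time: 36.4
tool_pos: [484.6, -284.3, 103.3]
tcp_rot: [3.141, -0.0, 0.069]
contact_force: [-0.3, 0.1, -0.5]
grip_width: 11.5
finger_force: 30.0
[ 4.8447e+02 -2.8424e+02  1.0318e+02 -7.0000e-02 -4.0000e-02 -4.5000e-01] [0.37 0.4  0.46]
```

Another 2.5 mm down, then release and rise.

```bash
python3 -m pendant '[[[0,0,-0.05],[0,0,0],-1],[[0,0,-0.03],[0,0,0],-1],[[0,0,0],[0,0,0],-1],[[0,0,0],[0,0,0],-0.8],[[0,0,0],[0,0,0],-0.6],[[0,0,0],[0,0,0],-0.4],[[0,0,0],[0,0,0],-0.2],[[0,0,0],[0,0,0],0],[[0,0,0],[0,0,0],0],[[0,0,0],[0,0,0],0]]'
python3 -m pendant '[[[0,0,0.3],[0,0,0],0],[[0,0,0.6],[0,0,0],0],[[0,0,0.8],[0,0,0],0],[[0,0,0.9],[0,0,0],0],[[0,0,0.9],[0,0,0],0],[[0,0,0.9],[0,0,0],0],[[-0.7,0,0.2],[0,0,0],0],[[-0.9,0,0],[0,0,0],0],[[-0.9,0,0],[0,0,0],0],[[-0.3,0,0],[0,0,0],0]]'
python3 -m pendant '[[[0,0,0],[0,0,0],0],[[0,0,0],[0,0,0],0],[[0,0,0],[0,0,0],0],[[0,0,0],[0,0,0],0],[[0,0,0],[0,0,0],0],[[0,0,0],[0,0,0],0],[[0,0,0],[0,0,0],0],[[0,0,0],[0,0,0],0],[[0,0,0],[0,0,0],0],[[0,0,0],[0,0,0],0]]'
python3 snap.py w14
python3 - <<'E'
from h import *
import pickle
c7,c14=[cam('wrist',pickle.load(open(f'pics/{n}.pkl','rb'))) for n in('w7','w14')]
a,b=cv2.imread('pics/w7.png',0),cv2.imread('pics/w14.png',0)
for n,P,uv,h in[('cap',[484.3,-284.1,142],(289,106),9),('foot',[485,-284,11],(288,113),36)]:
    u,v=uv;T=a[v-h:v+h,u-h:u+h];q=proj(c14,[P])[0];x,y=q.round().astype(int);s=15
    y0=max(0,y-h-s);x0=x-h-s;r=cv2.matchTemplate(b[y0:y+h+s,x0:x+h+s],T,5);m=cv2.minMaxLoc(r)
    p=(m[3][0]+x0+h,m[3][1]+y0+h);print(n,m[1],p,q.round(1),plane(c14,p,P[2]).round(1))
E
```

```text
time: 37.83
tool_pos: [484.4, -284.2, 100.6]
tcp_rot: [3.142, 0.0, 0.069]
contact_force: [0.2, -0.9, -0.2]
grip_width: 44.7
finger_force: 0.0
time: 38.67
tool_pos: [397.9, -283.7, 239.5]
tcp_rot: [3.141, 0.001, 0.069]
contact_force: [0.5, -0.5, -0.1]
grip_width: 45.7
finger_force: 0.0
time: 39.5
tool_pos: [400.4, -284.2, 238.6]
tcp_rot: [3.142, 0.0, 0.069]
contact_force: [0.3, -1.2, -0.2]
grip_width: 46.0
finger_force: 0.0
cap 0.9137541651725769 (np.int64(290), np.int64(106)) [292.4 105.1] [ 483.6 -282.5  142. ]
foot 0.9810048341751099 (np.int64(290), np.int64(112)) [290.  112.5] [ 485.5 -284.    11. ]
```

```bash
python3 -c "
from plant import bot
print(bot.close_job())"
```

```text
the job is handed in; nothing more can be done
None
```

I ruled the line in one stroke along the flush ruler, put the pencil back in its stand, and handed the job in after about 40 s of the 72 s allowed; the judge returned no result, and after the stroke I did not re-check the line, the ruler or the bottles and cup with a camera.

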